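Load the objective canister rack and thread its locking bar

TASK

Get the spare objectives ready to be carried out: stand the two loose canisters in the rack beside the one already there, keeping them upright, so that the three make one row, then lock them in by threading the locking bar through the holes of both end plates, over the lids, until its cross pin rests against the end plate. Let go of the bar and leave the other things on the bench where they are.

Things in the scene. Friction and masses are not known exactly. Their poses are not given: they have to be found in the camera images.
- rack: Canister rack that does not shift, 132 (x) x 52 (y) x 90 (z) mm: aluminium tray between two upright white end plates, for three canisters in a row. Origin: centre of its underside, on the bench; x along the row, roughly away from the robot; z up. Floor 6 mm above the bench, 120 mm clear between the plates; side rails 40 mm apart inside, tops 24 mm above the bench, so grip canisters across the row.
- bore_near (a point): Centre of the hole on the outer face of the end plate nearer to the robot (rack frame: -66, 0, 72 mm). Both plates are 6 mm thick, 90 mm high, with one round 15 mm through hole, slightly chamfered; the two holes share one axis, parallel to the rack's x axis, 72 mm above the bench. The bar passes 4 mm above the canisters' lids.
- bore_far (a point): Centre of the hole on the outer face of the far end plate (rack frame: 66, 0, 72 mm).
- place_near (a point): Point on the tray floor at the centre of the place nearest to the robot (rack frame: -39, 0, 6 mm); empty at the start.
- place_mid (a point): Point on the tray floor at the centre of the middle place (rack frame: 0, 0, 6 mm); empty at the start.
- can_a: Loose canister of a spare objective, standing on the bench: amber-tinted cylinder of 34 mm diameter with a black screw lid of 36.4 mm diameter (lid from 40 to 56 mm height), 56 mm high, 50 g. Origin: centre of its underside; z up along its axis.
- can_b: A second, identical loose canister on the bench, to the left of can_a; same origin and axes. A microscope taller than the gripper stands some 30 mm behind the loose canisters: lift them straight up and carry them round its left front, over the open bench between robot and rack, not straight across.
- can_far: The identical canister that stands in the rack from the start, in its far place, and stays in the rack; same origin and axes.
- bar: Locking bar, lying level, left of the rack: bare-metal rod, 12 mm diameter, 178 mm long, 70 g, with a cross pin (8 mm diameter, 36 mm long) through it as its stop. Origin: on the rod's axis at the cross pin's face towards the tip. x axis along the rod to the tip, 138 mm from the origin; the cross pin lies along y, x from -8 to 0 mm; behind it the rod goes on as a grip, to x = -40 mm.
- bar_tip (a point): Centre of the bar's tip end (bar frame: 138, 0, 0 mm). The last 6 mm taper from 12 to 7 mm diameter.
- bar_grip (a point): Point on the bar's axis in the middle of the free tail behind the cross pin (bar frame: -24, 0, 0 mm): pinch the rod here, from above, across the rod.
- lab_timer: Bystander: white lab timer, 64 x 68 x 18 mm, lying on the bench right of the loose canisters.
- petri_sand: Bystander: flat round clear dish, 90 mm diameter, 15 mm high.
- dust_cap: Bystander: small black round cap, 34 mm diameter, 14 mm high, between the rack and the robot.
Not all that is in view belongs to the job. What is shaped like the can_b but red is not meant.

How it is judged:
By the outcome, as a careful person would: the job done as asked, in the order asked, and still so for the second after the job is handed in, with the robot touching nothing.
It also fails if it takes over 72 s, if anything falls off the work surface, if the arm or the gripper's body presses on something with over 40 N, if the wrist force passes 120 N, or if a joint passes its speed limit or range.

ROBOT

A 7-joint arm with a two-finger parallel gripper is mounted at the origin on a cart in front of the work surface, level with it; the furniture and walls round the work are solid. World frame = base frame: x ahead of the robot, y to its left, z up, the work surface at z = 0. Lengths are in m, angles in rad, forces in N, time in s.
With the tool pointing down it reaches from about 0.4 to 0.9 m from the base axis. Payload 5.6 kg.
Tool frame: the origin (TCP) lies on the centre line of the jaws, within the pads' length; the fingertips stand 8 mm ahead of it and the grasp point (between the pads) lies 11 mm behind it; z points along the fingers, y is the line along which they close (so a half turn about z gives the same grasp; the last joint's range is limited). The gripper opens to 92 mm and grips with 3 to 60 N. Pads are 20 mm wide; open, the fingers measure 128 mm over their backs; the gripper's body (75 mm by 189 mm) begins 69 mm behind the grasp point.
Start: joints at [1.227, 0.468, -0.012, 1.603, 0.006, 1.071, -0.056], TCP at [0.193, -0.621, 0.223] pointing down, gripper open.
Joint ranges: [-2.53, 2.53], [-0.31, 2.02], [-1.57, 1.55], [0.28, 2.44], [-1.29, 4.43], [0.15, 1.84], [-2.92, 2.92]. Speed limits (rad/s): [2.57, 2.57, 3.14, 3.14, 3.14, 3.14, 3.14].

INTERFACE

Orientations are given as [roll, pitch, yaw] about the fixed x, y, z axes, in that order (R = Rz(yaw) Ry(pitch) Rx(roll)).
In Python, from workcell import status, snapshot, robot gives the robot as it stands.
- The arm moves only by the tool play_rows, never from a script. Its argument "series" is text: rows parted by semicolons, each of 7 numbers parted by spaces: the finger opening in cm, from 0 to 9.19, then the shift along the world's x, y, z in cm, then the turn, a rotation vector about the world's x, y, z in rad. A call has 1 to 5 rows; each row is the pose to reach, as a shift and turn from the pose commanded when the call began; what a row does not reach only later rows make up. A row lasts 1/12 s, in which the tool goes at most 41.7 mm and 7.16 degrees, less where a joint would pass 70% of its speed; a pose out of reach is approached as far as the arm can. A call with a gripper value outside its range is refused whole. The fingers move at their own pace and stop on an object; "squeeze" is the grip in N (left out, the last holds). Time passes only in rows, so rows that repeat a pose let the fingers close. It gives the time, the measured TCP pose, the force, the opening and the grip force at its end, in the units of the state.
- status.read_state(): the state, without advancing time (a new reading comes with each control period).
- snapshot(name): name is "scene" or "side" or "wrist"; returns a dict with "img" (420x560x3 uint8, blue, green, red), "vertical_fov" (degrees; the focal length in pixels is half the picture's height over the tangent of half this angle, whatever the lens; pixels are square), "cx", "cy" (the principal point, pixels), "R" (3x3) and "t" (3): a world point X has camera coordinates R X + t. Camera axes: x right, y down, z forward; pixel columns grow to the right and rows downward; lengths in m; the calibration is good to about 2 mm. A picture is of the moment at which its call begins. There is no depth.
- robot.close_job(): hands the job in; it is judged then, once.
The state is a dict: "clock": time; "joints": joint angles; "joint_vel": joint speeds; "effort": joint torques, N m; "ee_pos": TCP position; "eef_rot": TCP orientation; "force": force on the tool from outside, world axes, zero at the start; "wrist_torque": the same for the moment, N m; "opening": finger opening in m; "grip_force": force on a finger pad.
Only numpy, scipy, OpenCV 4.12 (cv2) and the standard library are available. Lean on these libraries where they do the work, as an engineer would, in place of code of your own. Each camera call takes 0.05 s, during which the arm holds its last target. There are 200 camera calls.

## Working session

There is one attempt and no reset: what is moved stays moved. The work goes in short steps, Python scripts to look and compute and a tool call to move; the robot and the scene stay as the last step left them, time stands still between calls to the robot, and variables do not carry over. Pictures are saved under pics/ and viewed, at most 10 in all, crops included, and the job is handed in when it is done.

Besides the shell and the picture viewer there is one more tool, called after "Emit:" as name(argument=value, ...) on one line, values as JSON. play_rows: Moves the arm, as the interface text tells. Its arguments: {"type":"object","properties":{"series":{"type":"string"},"squeeze":{"type":"number"}},"required":["series"]}

```bash
mkdir -p pics; ls
cat > h.py <<'E'
import numpy as np,cv2,json
from workcell import status,snapshot,robot
def shot(n,f):
    s=snapshot(n); cv2.imwrite(f'pics/{f}.png',s['img']); np.savez(f'pics/{f}.npz',**{k:np.array(v) for k,v in s.items()}); return s
def load(f): return np.load(f'pics/{f}.npz')
def foc(s): return s['img'].shape[0]/2/np.tan(np.radians(float(s['vertical_fov']))/2)
def ray(s,u,v):
    d=s['R'].T@np.array([(u-s['cx'])/foc(s),(v-s['cy'])/foc(s),1]); c=-s['R'].T@s['t']; return c,d/np.linalg.norm(d)
def atz(s,u,v,z):
    c,d=ray(s,u,v); return c+d*(z-c[2])/d[2]
def proj(s,X):
    p=s['R']@np.asarray(X,float)+s['t']; return np.array([p[0]/p[2]*foc(s)+s['cx'],p[1]/p[2]*foc(s)+s['cy']])
def tri(obs):
    A=np.zeros((3,3));b=np.zeros(3)
    for s,u,v in obs:
        c,d=ray(s,u,v);P=np.eye(3)-np.outer(d,d);A+=P;b+=P@c
    X=np.linalg.solve(A,b); return X,[np.round(proj(s,X)-[u,v],1) for s,u,v in obs]
E
python3 - <<'E'
from h import *
a=shot('scene','sc0');b=shot('side','si0');c=shot('wrist','wr0')
for s in(a,b,c): print(-s['R'].T@s['t'],s['R'][2],foc(s),s['cx'],s['cy'])
st=status.read_state();print(st['clock'],st['ee_pos'],st['eef_rot'])
cv2.imwrite('pics/v1.png',cv2.resize(a['img'],(800,600)));cv2.imwrite('pics/v2.png',cv2.resize(b['img'],(800,600)))
E
```

```text
pics
[0.15784076 0.82957827 0.84331241] [ 0.34446542 -0.60050597 -0.72162051] 469.0827745205577 282.7817925116737 199.1629062398214
[0.14261806 0.92851512 0.67589649] [ 0.37688043 -0.73383673 -0.56519448] 436.4572945864607 280.903755149884 216.3087392439329
[ 0.25524751 -0.60196756  0.38367994] [-0.22868607 -0.0697326  -0.97099951] 344.9686009621435 286.3353882733063 215.2923993466653
0.15 [ 0.1923757  -0.62043118  0.22186551] [-3.14025013e+00  1.15614975e-04  3.00724755e-01]
```

View pics/v1.png

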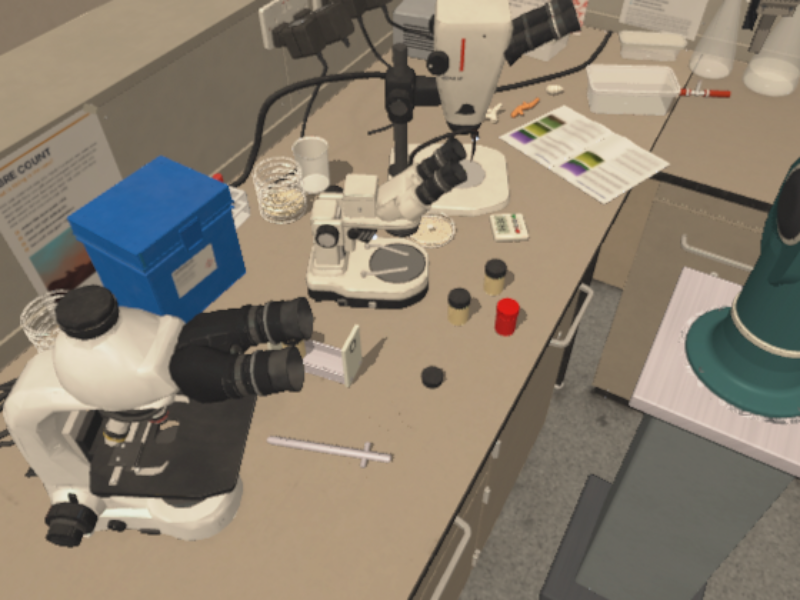

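View pics/v2.png

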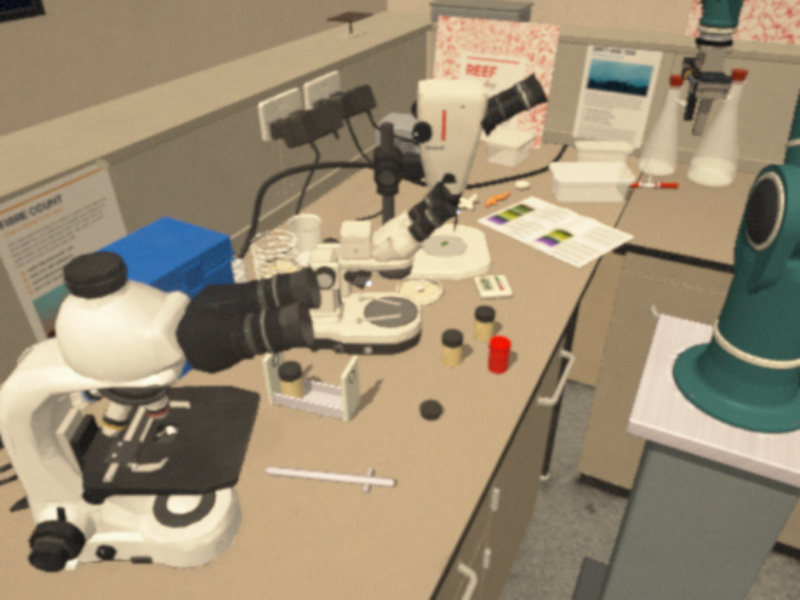

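The scene view (800x600 scale) shows two amber canisters with lids at (459,297) and (496,267), a red decoy at (507,316), the rack at (330,360), and the bar from (268,440) to (391,457) with its pin at (367,453). In the side view the lids are at (452,337) and (485,315), and can_far at (291,370). The canister on the left (+y, nearer the camera) is can_b.

Run:
```python
from h import *
a=load('sc0');b=load('si0');k=.7
for n,p,q in [('canb lidtop',(459,294),(452,335)),('cana lidtop',(496,265),(485,312)),('red top',(508,305),(500,342)),('bar tail',(390,457),(393,482)),('pin',(367,453),(369,480)),('bar tip',(268,440),(267,471)),('cap',(432,374),(431,406)),('near plate R top',(359,326),(356,357)),('hole near',(350,349),(350,377))]:
    X,e=tri([(a,p[0]*k,p[1]*k),(b,q[0]*k,q[1]*k)]);print(n,X.round(4),e)
for n,p,z in [('dish',(435,230),0.01),('timer',(508,227),.018),('scope base corner',(425,290),.0)]: print(n,atz(a,p[0]*k,p[1]*k,z).round(3))
for n,p,z in [('canfar',(291,367),.062)]: print(n,atz(b,p[0]*k,p[1]*k,z).round(3))
w=load('wr0');print(proj(w,[.4,-.4,0]))
# distance of cameras in ray test: lids at z=.056
for p in [(459,294),(496,265)]: print(atz(a,p[0]*k,p[1]*k,.056).round(3))
```

```text
canb lidtop [0.4511 0.1397 0.0446] [array([-0.3, -0.1]), array([0.3, 0. ])]
cana lidtop [0.4282 0.0428 0.0389] [array([-0.2, -0.1]), array([0.2, 0. ])]
red top [0.3715 0.1245 0.0466] [array([-0.3, -0.1]), array([0.3, 0.1])]
bar tail [0.413  0.4285 0.0005] [array([-0.4, -0.1]), array([0.4, 0.1])]
pin [ 0.4458  0.4371 -0.0038] [array([-0.5, -0.1]), array([0.5, 0.1])]
bar tip [0.5763 0.4925 0.0041] [array([-0.4, -0. ]), array([0.4, 0. ])]
cap [0.4242 0.282  0.0132] [array([-0.2, -0. ]), array([0.2, 0. ])]
near plate R top [0.537  0.3067 0.0862] [array([-0.9, -0.1]), array([0.9, 0.1])]
hole near [0.5261 0.346  0.0814] [array([-0.2, -0. ]), array([0.2, 0. ])]
dish [ 0.575 -0.015  0.01 ]
timer [ 0.457 -0.081  0.018]
scope base corner [0.522 0.121 0.   ]
canfar [0.632 0.347 0.062]
[127.89283809 -86.00985626]
[0.446 0.149 0.056]
[0.422 0.059 0.056]
```

Run:
```python
from h import *
a=load('sc0');b=load('si0');k=.7
for n,p,q in [('big eyepiece end',(575,15),(541,92)),('big eyep low',(510,55),(487,125)),('small eyep end',(460,148),(452,182)),('small eyep2',(455,185),(447,198)),('scope base near',(428,280),(420,325)),('front scope eyep end',(308,320),(315,290)),('front eyep2',(297,367),(310,332)),]:
    X,e=tri([(a,p[0]*k,p[1]*k),(b,q[0]*k,q[1]*k)]);print(n,X.round(3),e)
w=load('wr0')
cv2.imwrite('pics/v3.png',w['img'])
```

```text
big eyepiece end [ 0.456 -0.268  0.345] [array([-0.2, -0. ]), array([0.2, 0. ])]
big eyep low [ 0.524 -0.169  0.302] [array([0., 0.]), array([-0., -0.])]
small eyep end [0.474 0.12  0.308] [array([0.7, 0.1]), array([-0.7, -0.1])]
small eyep2 [0.432 0.228 0.334] [array([-1. , -0.2]), array([1. , 0.1])]
scope base near [0.512 0.135 0.042] [array([-0.7, -0.1]), array([0.7, 0.1])]
front scope eyep end [0.458 0.5   0.339] [array([-0.8, -0.1]), array([0.8, 0.1])]
front eyep2 [0.442 0.541 0.32 ] [array([1. , 0.1]), array([-1. , -0.1])]
```

View pics/v3.png

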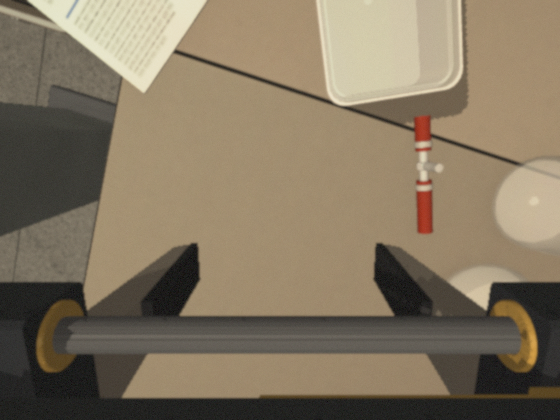

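The wrist view shows bench, tray and flask, with nothing under the fingers. I'm carrying the camera to the loose canisters along the bench front.

Emit:
play_rows(series="9 1.2 3.5 0 0 0 0; 9 2.4 7 0 0 0 0; 9 3.6 10.5 0 0 0 0; 9 4.8 14 0 0 0 0; 9 6 17.5 0 0 0 0")

```text
clock: 0.57
ee_pos: [0.2527, -0.4439, 0.2223]
eef_rot: [-3.141, 0.0, 0.3]
force: [0.6, 0.0, -0.5]
opening: 0.0903
grip_force: 0.0
```

Emit:
play_rows(series="9 1.2 3.5 0 0 0 0; 9 2.4 7 0 0 0 0; 9 3.6 10.5 0 0 0 0; 9 4.8 14 0 0 0 0; 9 6 17.5 0 0 0 0")

```text
clock: 0.98
ee_pos: [0.3126, -0.269, 0.2226]
eef_rot: [3.141, 0.0, 0.3]
force: [0.5, -0.2, -0.2]
opening: 0.0901
grip_force: 0.0
```

Emit:
play_rows(series="9 1.6 3.2 0 0 0 -0.05; 9 3.2 6.4 0 0 0 -0.1; 9 4.8 9.6 0 0 0 -0.15; 9 6.4 12.8 0 0 0 -0.2; 9 8 16 0 0 0 -0.3")

```text
clock: 1.4
ee_pos: [0.3921, -0.1109, 0.2228]
eef_rot: [3.141, -0.0, 0.004]
force: [0.0, -1.0, -0.4]
opening: 0.09
grip_force: 0.0
```

Emit:
play_rows(series="9 0.3 4 0 0 0 0; 9 0.6 8 0 0 0 0; 9 0.6 12 0 0 0 0; 9 0.6 12 0 0 0 0")

```text
clock: 1.73
ee_pos: [0.3974, 0.0141, 0.223]
eef_rot: [-3.14, -0.001, 0.017]
force: [-0.2, -0.7, 0.1]
opening: 0.0899
grip_force: 0.0
```

Run:
```python
from h import *
w=shot('wrist','wr1'); print(status.read_state()['ee_pos'], [proj(w,X).round() for X in ([.446,.149,.056],[.422,.059,.056],[.37,.125,.05])])
```

```text
[0.39749299 0.01064458 0.22275033] [array([142., 147.]), array([239., 174.]), array([175., 224.])]
```

View pics/wr1.png

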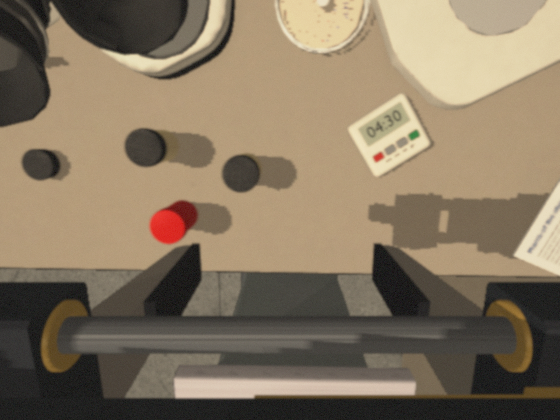

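The wrist view shows can_b's lid at (145,147), can_a's lid at (241,174), the red decoy at (169,225), the dust cap at (40,164), the timer at (389,135) and a dark eyepiece at upper left, ending near (10,122). The two amber canisters match the predicted lid pixels.

Run:
```python
from h import *
w=load('wr1');a=load('sc0');b=load('si0')
for p in [(20,122),(48,95),(50,30)]:
  for z in(.15,.2,.25,.3): 
    X=atz(w,*p,z); print(p,X.round(3),(proj(a,X)/.7).round(),(proj(b,X)/.7).round())
```

```text
(20, 122) [0.466 0.19  0.15 ] [439. 263.] [434. 295.]
(20, 122) [0.465 0.152 0.2  ] [452. 223.] [445. 256.]
(20, 122) [0.465 0.115 0.25 ] [466. 182.] [456. 217.]
(20, 122) [0.464 0.077 0.3  ] [480. 140.] [467. 178.]
(48, 95) [0.483 0.169 0.15 ] [435. 251.] [429. 286.]
(48, 95) [0.479 0.136 0.2  ] [449. 214.] [441. 250.]
(48, 95) [0.474 0.103 0.25 ] [463. 176.] [453. 213.]
(48, 95) [0.47 0.07 0.3 ] [478. 136.] [465. 175.]
(50, 30) [0.521 0.162 0.15 ] [415. 240.] [409. 278.]
(50, 30) [0.509 0.13  0.2  ] [433. 205.] [425. 244.]
(50, 30) [0.496 0.099 0.25 ] [451. 170.] [441. 209.]
(50, 30) [0.484 0.067 0.3  ] [470. 132.] [458. 173.]
```

Emit:
play_rows(series="9 -0.5 0 4 0 0 0; 9 -1.5 1 8 0 0 0; 9 -1.7 5 8 0 0 0; 9 -1.7 9 8 0 0 0; 9 -1.7 12 8 0 0 0")

```text
clock: 2.2
ee_pos: [0.3808, 0.1285, 0.3036]
eef_rot: [3.141, -0.003, 0.005]
force: [-0.3, -0.1, 0.4]
opening: 0.0898
grip_force: 0.0
```

Emit:
play_rows(series="9 0 0 0 0 0 0; 9 0 0 0 0 0 0")

```text
clock: 2.37
ee_pos: [0.3807, 0.1272, 0.3025]
eef_rot: [3.141, 0.0, 0.008]
force: [-0.4, 0.2, -0.4]
opening: 0.0903
grip_force: 0.0
```

Run:
```python
from h import *
w=shot('wrist','wr2'); print(status.read_state()['ee_pos'])
```

```text
[0.38074642 0.12597107 0.30230173]
```

Emit:
play_rows(series="9 0.5 4 0 0 0 0; 9 1 8 0 0 0 0; 9 1.5 12 0 0 0 0; 9 2 16 0 0 0 0; 9 2 16 0 0 0 0")

```text
clock: 2.83
ee_pos: [0.4007, 0.2922, 0.302]
eef_rot: [-3.137, 0.002, 0.012]
force: [-0.5, 0.2, -0.1]
opening: 0.0902
grip_force: 0.0
```

Emit:
play_rows(series="9 0 0 0 0 0 0; 9 0 0 0 0 0 0")

```text
clock: 3.0
ee_pos: [0.4014, 0.285, 0.3017]
eef_rot: [3.14, 0.001, 0.004]
force: [0.4, 0.5, 0.2]
opening: 0.09
grip_force: 0.0
```

Run:
```python
from h import *
w=shot('wrist','wr3'); print(status.read_state()['ee_pos'])
v=np.hstack([load('wr2')['img'][:300],w['img'][:300]]);
v=np.vstack([load('wr2')['img'][:300],w['img'][:300]]);cv2.imwrite('pics/v5.png',v)
```

```text
[0.40142738 0.28470996 0.30199323]
```

View pics/v5.png

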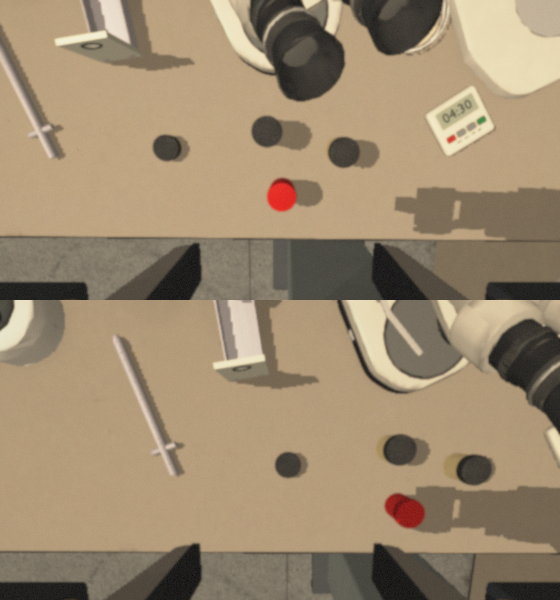

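In wr2 (top) and wr3 (bottom, rows −300): lids at (267,131)/(399,150) for can_b and (344,152)/(474,169) for can_a. The near hole is at (91,45)/(240,68), the pin at (43,131)/(165,151) and the eyepiece end at (310,95) in wr2.

Run:
```python
from h import *
W={i:load(f'wr{i}') for i in(1,2,3)}
a=load('sc0');b=load('si0')
def T(n,**o):
    obs=[(W[int(k[1])] if k[0]=='w' else {'a':a,'b':b}[k[0]],*v) for k,v in o.items()]
    X,e=tri(obs);print(n,X.round(4),[list(x) for x in e])
T('b',w1=(145,147),w2=(267,131),w3=(399,150))
T('a',w1=(241,174),w2=(344,152),w3=(474,169))
T('hole',w2=(91,45),w3=(240,68))
T('pin',w2=(43,131),w3=(165,151));T('tail',w2=(54,156),w3=(175,173))
T('eyeend',w1=(12,124),w2=(307,98));T('eye right corner',w1=(48,98),w2=(341,70))
T('cap',w2=(167,148),w3=(288,164))
# lid blobs
for i in(1,2,3):
    g=cv2.cvtColor(W[i]['img'],cv2.COLOR_BGR2GRAY);m=(cv2.GaussianBlur(g,(3,3),0)<55).astype('uint8');m[245:]=0
    n,_,s,c=cv2.connectedComponentsWithStats(m)
    print(i,[(c[j].round(1).tolist(),s[j][2:].tolist()) for j in range(1,n) if 300<s[j][4]<3000])
```

```text
b [0.4453 0.1495 0.0479] [[np.float64(0.3), np.float64(0.3)], [np.float64(-0.4), np.float64(0.2)], [np.float64(0.2), np.float64(-0.4)]]
a [0.4221 0.0578 0.0485] [[np.float64(0.1), np.float64(-0.8)], [np.float64(-0.1), np.float64(0.0)], [np.float64(0.0), np.float64(0.6)]]
hole [0.5317 0.3334 0.0678] [[np.float64(0.0), np.float64(0.4)], [np.float64(0.0), np.float64(-0.4)]]
pin [0.4413 0.4421 0.0038] [[np.float64(-0.1), np.float64(1.2)], [np.float64(0.1), np.float64(-1.2)]]
tail [0.4112 0.4306 0.0065] [[np.float64(0.0), np.float64(-0.1)], [np.float64(-0.0), np.float64(0.1)]]
eyeend [0.4642 0.1147 0.2543] [[np.float64(-0.5), np.float64(-1.4)], [np.float64(0.1), np.float64(0.9)]]
eye right corner [0.4758 0.0965 0.2607] [[np.float64(-3.3), np.float64(-10.0)], [np.float64(0.2), np.float64(6.3)]]
cap [0.4234 0.2811 0.0081] [[np.float64(0.0), np.float64(-0.4)], [np.float64(-0.1), np.float64(0.4)]]
1 [([39.5, 8.9], [26, 27, 358]), ([177.4, 16.1], [26, 44, 364]), ([207.8, 50.4], [71, 78, 412]), ([185.3, 212.6], [26, 25, 319])]
2 [([272.4, 12.3], [45, 38, 479]), ([377.0, 25.0], [37, 54, 985]), ([427.1, 9.4], [31, 34, 449]), ([302.9, 56.8], [71, 81, 1988])]
3 [([510.1, 40.9], [50, 48, 707]), ([531.7, 60.2], [57, 60, 1553]), ([553.0, 105.3], [18, 48, 505])]
```

Emit:
play_rows(series="5.8 3.5 1.5 2 0 0 0; 5.8 7 3 4 0 0 0; 5.8 8 4 5 0 0 0; 5.8 8 4 5 0 0 0; 5.8 8 4 5 0 0 0")

```text
clock: 3.47
ee_pos: [0.4812, 0.3255, 0.3524]
eef_rot: [3.141, 0.0, 0.004]
force: [-0.4, 0.4, -0.5]
opening: 0.0592
grip_force: 0.0
```

Run:
```python
from h import *
w=shot('wrist','wr4'); st=status.read_state();print(st['ee_pos'],st['joints'])
cv2.imwrite('pics/v6.png',cv2.resize(w['img'],(800,600)))
```

```text
[0.48021521 0.32537631 0.35196136] [-0.03704952  0.35958573 -0.80331734  1.57752066  0.26525532  1.31943246
 -2.44104661]
```

View pics/v6.png

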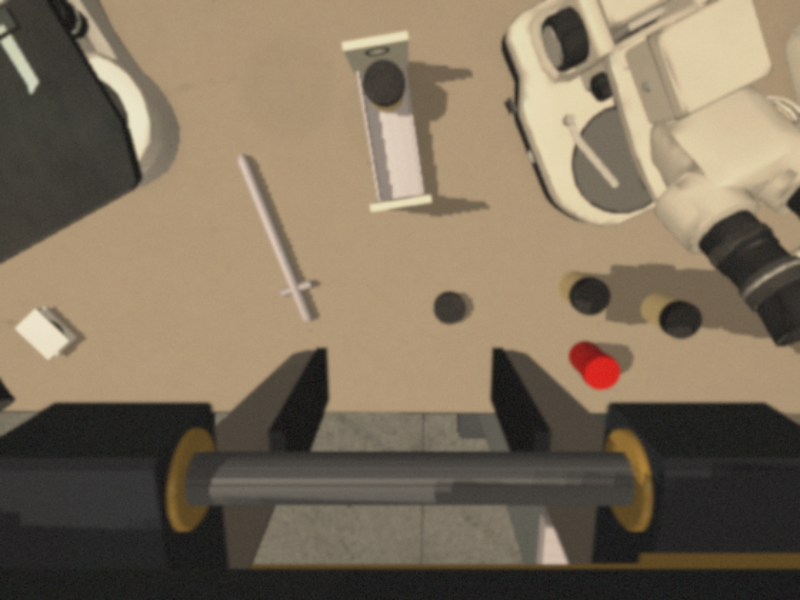

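wr4 (800-scale) shows can_far's lid at (384,82), plate tops at near (372–431, 204) and far (343–408, 38), and the bar tip (242,157), tail (308,318) and pin (297,288). Can_b's lid is at (590,296), can_a's at (680,319), and the red decoy at (600,370). The loose canisters and bar are identified unambiguously; the eyepiece is at (785,320).

Run:
```python
from h import *
w=load('wr4');k=.7
g=lambda p,z:atz(w,p[0]*k,p[1]*k,z)
for n,p,z in [('canfar',(384,81),.062),('farhole',(376,51),.072),('nearL',(371.5,207),.09),('nearR',(431.5,199),.09),('farL',(343,43),.09),('farR',(408,36),.09),('tip',(242,157),.006),('tail',(308,318),.006),('pin',(297,288),.006),('cana',(681,318),.056),('canb',(590,295),.056)]: print(n,g(p,z).round(4))
r=[g((371.5,207),.09),g((431.5,199),.09)];f=[g((343,43),.09),g((408,36),.09)]
d=(f[0]+f[1]-r[0]-r[1])/2;print('len',np.linalg.norm(d),'yaw',np.arctan2(d[1],d[0]),'centre',(sum(r)+sum(f))/4,[np.linalg.norm(q[0]-q[1]) for q in(r,f)], [np.arctan2(*(q[0]-q[1])[:2]) for q in (r,f)])
b=g((242,157),.006)-g((308,318),.006);print('bar',np.linalg.norm(b),np.arctan2(b[1],b[0]))
obs={'canb':[('wr1',145,147),('wr2',267,131),('wr3',399,150),('wr4',590*k,295*k)],'cana':[('wr1',241,174),('wr2',344,152),('wr3',474,169),('wr4',681*k,318*k)],'hole':[('wr2',91,45),('wr3',240,68)],'tail':[('wr2',54,156),('wr3',175,173),('wr4',308*k,318*k)],'tip':[('wr3',116,37),('wr4',242*k,157*k)],'eye':[('wr1',12,124),('wr2',307,98),('wr4',788*k,344*k)]}
for n,o in obs.items(): X,e=tri([(load(i),u,v) for i,u,v in o]);print(n,X.round(4),np.abs(e).max())
```

```text
canfar [0.6336 0.346  0.062 ]
farhole [0.6544 0.3519 0.072 ]
nearL [0.5298 0.356  0.09  ]
nearR [0.5366 0.3054 0.09  ]
farL [0.6556 0.3766 0.09  ]
farR [0.6609 0.3257 0.09  ]
tip [0.5742 0.4894 0.006 ]
tail [0.4099 0.4315 0.006 ]
pin [0.4425 0.4416 0.006 ]
cana [0.4249 0.0617 0.056 ]
canb [0.4472 0.1516 0.056 ]
len 0.12669978855616792 yaw 0.16208504719035283 centre [0.59573112 0.34094008 0.09      ] [np.float64(0.05101391921478078), np.float64(0.05114761768846095)] [np.float64(-0.13433007707645778), np.float64(-0.10232810837049534)]
bar 0.17424626079454517 0.3385008831009723
canb [0.4454 0.1493 0.0486] 0.6
cana [0.4223 0.0577 0.0485] 1.0
hole [0.5317 0.3334 0.0678] 0.4
tail [0.4108 0.4309 0.0066] 0.5
tip [0.5739 0.4871 0.0127] 0.1
eye [0.4639 0.1146 0.2548] 1.5
```

Emit:
play_rows(series="5.8 -2 -1.6 -3.2 0 -0.09 0; 5.8 -4 -3.2 -6.5 0 -0.18 0; 5.8 -6 -4.8 -10 0 -0.28 0; 5.8 -8 -6.5 -13 0 -0.38 0; 5.8 -8 -6.5 -13 0 -0.38 0")

```text
clock: 3.93
ee_pos: [0.3825, 0.244, 0.2066]
eef_rot: [3.107, -0.36, 0.02]
force: [-2.6, -3.1, -2.8]
opening: 0.0579
grip_force: 0.0
```

Run:
```python
from h import *
st=status.read_state();print(st['ee_pos'],st['eef_rot'],np.round(st['joints'],2))
```

```text
[0.3825215  0.24401998 0.20662571] [ 3.10668021 -0.35980355  0.02017287] [-0.08  0.1  -0.79  2.23  0.58  0.7  -2.83]
```

Emit:
play_rows(series="5.8 0 0 0 0 0 0; 5.8 0 0 0 0 0 0")

```text
clock: 4.1
ee_pos: [0.4003, 0.2611, 0.2229]
eef_rot: [3.137, -0.381, 0.007]
force: [0.5, 0.4, 0.1]
opening: 0.0582
grip_force: 0.0
```

Run:
```python
from h import *
st=status.read_state();print(st['ee_pos'],st['eef_rot'],np.round(st['joints'],3),np.round(st['joint_vel'],2))
```

```text
[0.4003262  0.26108588 0.22294609] [ 3.1372822  -0.38074307  0.00748248] [-0.074  0.106 -0.786  2.191  0.576  0.699 -2.826] [ 0.    0.02  0.   -0.11  0.   -0.   -0.  ]
```

Emit:
play_rows(series="5.8 0.4 -3 -1.5 0 0 0; 5.8 0.8 -6 -3.5 0 0 0; 5.8 1.2 -8.6 -6 0 0 0; 5.8 1.6 -11 -8.4 0 0 0; 5.8 2 -11 -10.8 0 0 0")

```text
clock: 4.52
ee_pos: [0.4209, 0.1439, 0.1266]
eef_rot: [3.138, -0.376, -0.01]
force: [-0.5, -0.2, -1.0]
opening: 0.0582
grip_force: 0.0
```

Emit:
play_rows(series="5.8 0 0 0 0 0 0; 5.8 0 0 0 0 0 0")

```text
clock: 4.68
ee_pos: [0.4203, 0.1544, 0.1292]
eef_rot: [-3.141, -0.38, 0.007]
force: [-0.9, 1.2, -0.1]
opening: 0.0578
grip_force: 0.0
```

Run:
```python
from h import *
st=status.read_state();print(st['ee_pos'],st['eef_rot'],np.round(st['joints'],3))
w=shot('wrist','wr5');v=w['img'].copy()
for X in ([.446,.15,.056],[.446,.15,0],[.446,.168,.056],[.446,.132,.056],[.446,.15,.048]): cv2.circle(v,tuple(int(q) for q in proj(w,X)),2,(0,255,0),-1)
cv2.imwrite('pics/v7.png',v)
```

```text
[0.42033168 0.15440335 0.12917716] [-3.14098499 -0.38016092  0.00709632] [-0.135  0.178 -0.461  2.386  0.83   0.384 -2.887]
```

View pics/v7.png

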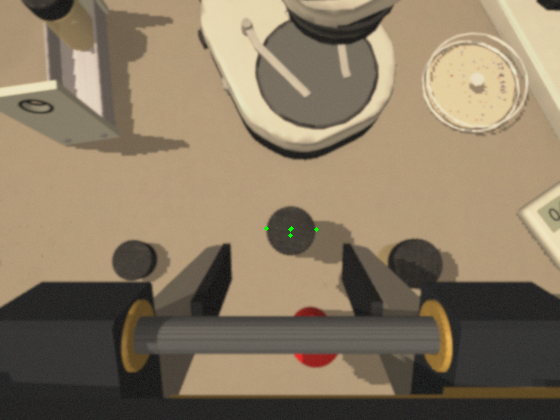

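The crop confirms can_b: its black lid sits at (291,230), on the projected dots. The red one at (316,337) is the decoy and stays out of the fingers.

Emit:
play_rows(series="5.8 0.3 -0.2 -1 0 0 0.05; 5.8 0.8 -0.4 -2.5 0 0 0.1; 5.8 1 -0.4 -3.2 0 0 0.15; 5.8 1 -0.4 -3.2 0 0 0.15; 5.8 1 -0.4 -3.2 0 0 0.15")

```text
clock: 5.15
ee_pos: [0.4292, 0.1496, 0.097]
eef_rot: [-3.141, -0.38, 0.155]
force: [-0.6, 0.4, 0.7]
opening: 0.0579
grip_force: 0.0
```

Run:
```python
from h import *
st=status.read_state();print(st['ee_pos'],st['eef_rot'],np.round(st['joints'],3))
```

```text
[0.42924446 0.14963196 0.09700125] [-3.14115944 -0.37977776  0.15547251] [-0.171  0.249 -0.354  2.413  1.02   0.248 -2.882]
```

Emit:
play_rows(series="5.8 1 0 -2.5 0 0 0; 5.8 1.6 0 -4.2 0 0 0; 5.8 2.1 0.1 -5.9 0 0 0; 5.8 2.1 0.1 -5.9 0 0 0; 5.8 2.1 0.1 -5.9 0 0 0")

```text
clock: 5.57
ee_pos: [0.4564, 0.1524, 0.0558]
eef_rot: [3.138, -0.35, 0.159]
force: [-0.7, -0.4, -0.1]
opening: 0.0577
grip_force: 0.0
```

Run:
```python
from h import *
st=status.read_state();print(st['ee_pos'],st['eef_rot'],np.round(st['joints'],3),st['force'])
```

```text
[0.45635242 0.15235565 0.05584372] [ 3.1375978  -0.34996333  0.1589774 ] [-0.401  0.366 -0.07   2.37   1.074  0.15  -2.921] [-0.70615626 -0.44818855 -0.13761116]
```

Emit:
play_rows(series="5.8 -1 0 2.7 0 0 0; 5.8 -2 0 5.4 0 0 0; 5.8 -3 1 8 0 0.1 0; 5.8 -4 4 11 0 0.2 0; 5.8 -5 7 13.5 0 0.3 0")

```text
clock: 5.98
ee_pos: [0.4114, 0.1978, 0.1717]
eef_rot: [-3.11, -0.09, 0.148]
force: [1.7, -0.2, -1.5]
opening: 0.0583
grip_force: 0.0
```

Run:
```python
from h import *
st=status.read_state();print(st['ee_pos'],st['eef_rot'],np.round(st['joints'],3),st['force'])
```

```text
[0.41136673 0.1977651  0.17166169] [-3.11008477 -0.08993325  0.1482717 ] [ 0.075  0.232 -0.661  2.14   0.224  0.734 -2.147] [ 1.73489455 -0.22386254 -1.45053227]
```

Emit:
play_rows(series="5.8 0 2 1 0 0.08 0; 5.8 0 4 2 0 0.08 0; 5.8 0 5 3 0 0.08 0; 5.8 0 5 3 0 0.08 0")

```text
clock: 6.32
ee_pos: [0.4149, 0.2512, 0.2024]
eef_rot: [-3.097, -0.021, 0.151]
force: [0.0, 0.3, -0.8]
opening: 0.0582
grip_force: 0.0
```

Emit:
play_rows(series="5.8 0 0 0 0 0 0.12; 5.8 0 0 0 0 0 0.24; 5.8 0 0 0 0 0 0.36; 5.8 0 0 0 0 0 0.48; 5.8 0 0 0 0 0 0.6")

```text
clock: 6.73
ee_pos: [0.4137, 0.2469, 0.1993]
eef_rot: [-3.101, -0.015, 0.754]
force: [0.5, 0.6, -0.2]
opening: 0.058
grip_force: 0.0
```

Emit:
play_rows(series="5.8 0 0 0 0 0 0.12; 5.8 0 0 0 0 0 0.24; 5.8 0 0 0 0 0 0.36; 5.8 0 0 0 0 0 0.48; 5.8 0 0 0 0 0 0.6")

```text
clock: 7.15
ee_pos: [0.4137, 0.2468, 0.1993]
eef_rot: [-3.099, -0.015, 1.354]
force: [-0.8, 0.5, -0.1]
opening: 0.0583
grip_force: 0.0
```

Emit:
play_rows(series="5.8 0 0 0 0 0 0.12; 5.8 0 0 0 0 0 0.24; 5.8 0 0 0 0 0 0.36; 5.8 0 0 0 0 0 0.48; 5.8 0 0 0 0 0 0.6")

```text
clock: 7.57
ee_pos: [0.4138, 0.2469, 0.1993]
eef_rot: [-3.098, -0.015, 1.954]
force: [-0.3, 0.8, 0.2]
opening: 0.058
grip_force: 0.0
```

Emit:
play_rows(series="5.8 0 0 0 0 0 0.12; 5.8 0 0 0 0 0 0.24; 5.8 0 0 0 0 0 0.36; 5.8 0 0 0 0 0 0.48; 5.8 0 0 0 0 0 0.6")

```text
clock: 7.98
ee_pos: [0.4138, 0.2469, 0.1993]
eef_rot: [-3.097, -0.015, 2.554]
force: [0.4, -0.8, -0.2]
opening: 0.0583
grip_force: 0.0
```

Emit:
play_rows(series="5.8 0 0 0 0 0 0.12; 5.8 0 0 0 0 0 0.24; 5.8 0 0 0 0 0 0.36; 5.8 0 0 0 0 0 0.48; 5.8 0 0 0 0 0 0.6")

```text
clock: 8.4
ee_pos: [0.4139, 0.2469, 0.1993]
eef_rot: [-3.096, -0.017, -3.129]
force: [0.0, 0.9, 0.1]
opening: 0.0577
grip_force: 0.0
```

Emit:
play_rows(series="5.8 0 0 0 0 0 0.12; 5.8 0 0 0 0 0 0.16; 5.8 0 0 0 0 0 0.16")

```text
clock: 8.65
ee_pos: [0.4138, 0.2471, 0.1991]
eef_rot: [-3.097, -0.018, -2.974]
force: [0.3, -0.9, 0.0]
opening: 0.0583
grip_force: 0.0
```

Run:
```python
from h import *
st=status.read_state();print(st['ee_pos'],st['eef_rot'],np.round(st['joints'],3),st['force'])
```

```text
[0.41379527 0.24708349 0.19910607] [-3.09723428 -0.01777665 -2.9736377 ] [ 0.379  0.644 -1.343  1.95   0.706  1.183  0.485] [ 0.28903379 -0.94534761  0.00330911]
```

```bash
cat >> h.py <<'E'
from scipy.spatial.transform import Rotation as Ro
def Rdes(yaw,tilt,flip=True):
    n=np.array([-np.sin(yaw),np.cos(yaw),0])
    return Ro.from_rotvec(-tilt*n)*Ro.from_euler('xyz',[np.pi,0,yaw+(np.pi if flip else 0)])
def go(grasp,yaw,tilt,back=0,flip=True):
    st=status.read_state();R=Rdes(yaw,tilt,flip);tz=R.as_matrix()[:,2]
    T=np.asarray(grasp)+(.011-back)*tz
    rv=(R*Ro.from_euler('xyz',st['eef_rot']).inv()).as_rotvec()
    print('shift cm',((T-st['ee_pos'])*100).round(2),'turn',rv.round(3),'| at',np.round(st['ee_pos'],4),'J',np.round(st['joints'],2),'F',np.round(st['force'],1),'t',st['clock'])
E
python3 - <<'E'
from h import *
go([.446,.150,.048],.155,.2,.08)
go([.446,.150,.048],.155,.2,0)
E
```

```text
shift cm [ 1.87 -9.92 -8.35] turn [ 0.079 -0.208 -0.009] | at [0.4138 0.2471 0.1991] J [ 0.38  0.64 -1.34  1.95  0.71  1.18  0.49] F [ 0.3 -0.9  0. ] t 8.65
shift cm [  3.44  -9.67 -16.19] turn [ 0.079 -0.208 -0.009] | at [0.4138 0.2471 0.1991] J [ 0.38  0.64 -1.34  1.95  0.71  1.18  0.49] F [ 0.3 -0.9  0. ] t 8.65
```

Emit:
play_rows(series="5.8 0.4 -2.5 -2 0.02 -0.05 0; 5.8 0.8 -5 -4 0.04 -0.1 0; 5.8 1.3 -7.5 -6 0.06 -0.15 0; 5.8 1.9 -9.9 -8.3 0.08 -0.21 -0.01; 5.8 1.9 -9.9 -8.3 0.08 -0.21 -0.01")

```text
clock: 9.07
ee_pos: [0.4294, 0.1415, 0.1122]
eef_rot: [-3.138, 0.196, -2.995]
force: [-0.5, -0.1, -1.1]
opening: 0.058
grip_force: 0.0
```

Emit:
play_rows(series="5.8 0 0 0 0 0 0")

```text
clock: 9.15
ee_pos: [0.4324, 0.1466, 0.1157]
eef_rot: [3.141, 0.2, -2.993]
force: [0.4, -0.0, 0.6]
opening: 0.058
grip_force: 0.0
```

Run:
```python
from h import *
go([.446,.150,.048],.155,.2,0)
```

```text
shift cm [ 1.58  0.37 -7.85] turn [-0.     0.     0.006] | at [0.4324 0.1466 0.1157] J [ 0.61  0.59 -1.26  2.24  1.01  0.77  0.4 ] F [ 0.4 -0.   0.6] t 9.15
```

Emit:
play_rows(series="5.8 0.5 0.3 -2.5 0 0 0; 5.8 1 0.3 -5 0 0 0; 5.8 1.5 0.3 -7.2 0 0 0; 5.8 1.6 0.3 -7.8 0 0 0; 5.8 1.6 0.3 -7.8 0 0 0")

```text
clock: 9.57
ee_pos: [0.4499, 0.1536, 0.0385]
eef_rot: [3.137, 0.202, -2.989]
force: [0.9, -0.2, 0.2]
opening: 0.0579
grip_force: 0.0
```

Run:
```python
from h import *
go([.446,.150,.048],.155,.2,0)
```

```text
shift cm [-0.17 -0.33 -0.12] turn [-0.004  0.001  0.002] | at [0.4499 0.1536 0.0385] J [ 0.42  0.71 -1.04  2.24  1.25  0.68  0.21] F [ 0.9 -0.2  0.2] t 9.5667
```

Emit:
play_rows(series="5.8 -0.1 -0.3 -0.1 0 0 0; 3 -0.1 -0.3 -0.1 0 0 0; 3 -0.1 -0.3 -0.1 0 0 0; 3 -0.1 -0.3 -0.1 0 0 0; 3 -0.1 -0.3 -0.1 0 0 0", squeeze=18)

```text
clock: 9.98
ee_pos: [0.4496, 0.1494, 0.0385]
eef_rot: [3.138, 0.205, -2.991]
force: [-0.3, 0.1, 3.4]
opening: 0.0357
grip_force: 18.0
```

Emit:
play_rows(series="3 0 0 0 0 0 0; 3 0 0 0 0 0 0; 3 0 0 1 0 0 0; 3 0 0 2 0 0 0; 3 0 0 2 0 0 0")

```text
clock: 10.4
ee_pos: [0.4497, 0.1497, 0.0588]
eef_rot: [3.138, 0.205, -2.991]
force: [0.6, 0.6, -0.4]
opening: 0.0359
grip_force: 18.0
```

Run:
```python
from h import *
go([.446,.150,.048],.155,.2,0)
go([.5957,.341,.054],.155,.2,0)
```

```text
shift cm [-0.16  0.07 -2.16] turn [-0.004  0.004  0.003] | at [0.4497 0.1497 0.0588] J [ 0.47  0.67 -1.08  2.24  1.19  0.7   0.27] F [ 0.6  0.6 -0.4] t 10.4
shift cm [14.81 19.17 -1.56] turn [-0.004  0.004  0.003] | at [0.4497 0.1497 0.0588] J [ 0.47  0.67 -1.08  2.24  1.19  0.7   0.27] F [ 0.6  0.6 -0.4] t 10.4
```

Emit:
play_rows(series="3 -1 1 2.5 0 0 0; 3 -1.8 3.2 5 0 0 0; 3 -2.6 6 7.5 0 0 0; 3 -3 9 9.5 0 0 0; 3 -3 10 10 0 0 0")

```text
clock: 10.82
ee_pos: [0.4191, 0.2542, 0.1609]
eef_rot: [3.134, 0.208, -2.987]
force: [0.6, 0.6, -0.3]
opening: 0.0361
grip_force: 18.0
```

Emit:
play_rows(series="3 3 2 0 0 0 0; 3 6.5 4 0 0 0 0; 3 10 6 0 0 0 0; 3 13.5 7.5 0 0 0 0; 3 16.5 9 0 0 0 0")

```text
clock: 11.23
ee_pos: [0.5864, 0.339, 0.1558]
eef_rot: [3.14, 0.202, -2.991]
force: [0.3, 0.7, 0.7]
opening: 0.0357
grip_force: 18.0
```

Emit:
play_rows(series="3 0.8 0 0 0 0 0; 3 0.8 0 0 0 0 0")

```text
clock: 11.4
ee_pos: [0.5936, 0.3388, 0.1557]
eef_rot: [3.138, 0.201, -2.993]
force: [-0.6, -0.2, 0.3]
opening: 0.0357
grip_force: 18.0
```

Run:
```python
from h import *
go([.5957,.341,.055],.155,.2,0)
a=shot('scene','sc1');b=shot('side','si1')
c=b['img'][190:330,160:300];cv2.imwrite('pics/v8.png',cv2.resize(c,(560,560),interpolation=2))
```

```text
shift cm [  0.43   0.25 -11.15] turn [-0.003  0.001  0.006] | at [0.5936 0.3388 0.1557] J [ 0.12  0.81 -1.1   1.68  0.98  1.06  0.43] F [-0.6 -0.2  0.3] t 11.4
```

View pics/v8.png

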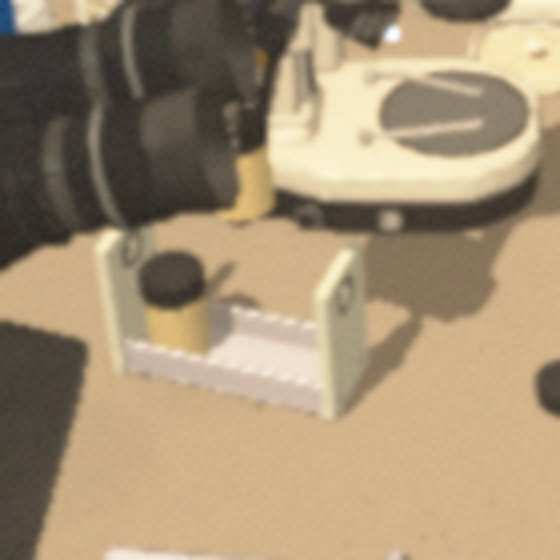

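The held can_b hangs above the rack, its amber body at (255,185) behind the eyepiece. The near hole is at (345,295), the far hole at (130,250) and can_far at (175,275). I'll check the rack model against this view.

Run:
```python
from h import *
b=load('si1');w=load('wr4')
c=np.array([.5957,.341,0]);y=.155
P=lambda x,yy,z:c+np.array([x*np.cos(y)-yy*np.sin(y),x*np.sin(y)+yy*np.cos(y),z])
for n,q in [('nhole',(-.066,0,.072)),('fhole in',(.06,0,.072)),('n bot L',(-.066,.026,0)),('n bot R',(-.066,-.026,0)),('n top L',(-.066,.026,.09)),('n topR',(-.066,-.026,.09)),('f botL',(.066,.026,0)),('fartopL',(.066,.026,.09)),('canfar lid',(.039,0,.062))]:
    p=proj(b,P(*q));print(n,((p-[160,190])*4).round(0), 'wr4/.7',(proj(w,P(*q))/.7).round(0))
```

```text
nhole [349. 290.] wr4/.7 [402. 205.]
fhole in [136. 245.] wr4/.7 [378.  50.]
n bot L [338. 421.] wr4/.7 [377. 207.]
n bot R [373. 359.] wr4/.7 [428. 199.]
n top L [329. 295.] wr4/.7 [371. 211.]
n topR [366. 234.] wr4/.7 [432. 202.]
f botL [120. 370.] wr4/.7 [355.  68.]
fartopL [ 99. 245.] wr4/.7 [343.  41.]
canfar lid [172. 266.] wr4/.7 [383.  80.]
```

Emit:
play_rows(series="3 0.4 0.4 -2.5 0 0 0; 3 0.4 0.4 -5 0 0 0; 3 0.4 0.4 -7.5 0 0 0; 3 0.4 0.4 -9 0 0 0; 3 0.4 0.4 -9 0 0 0")

```text
clock: 11.92
ee_pos: [0.5935, 0.3411, 0.0643]
eef_rot: [3.141, 0.198, -2.989]
force: [-0.2, -1.3, -0.4]
opening: 0.0359
grip_force: 18.0
```

Run:
```python
from h import *
go([.5957,.342,.055],.155,.2,0)
```

```text
shift cm [ 0.43  0.12 -2.  ] turn [ 0.    -0.002  0.002] | at [0.5935 0.3411 0.0643] J [ 0.06  0.91 -1.    1.73  1.1   0.95  0.33] F [-0.2 -1.3 -0.4] t 11.9167
```

Emit:
play_rows(series="3 0.2 0.1 -0.7 0 0 0; 3 0.3 0.1 -1.3 0 0 0; 3 0.3 0.1 -1.8 0 0 0; 3 0.3 0.1 -1.9 0 0 0; 3 0.3 0.1 -1.9 0 0 0")

```text
clock: 12.33
ee_pos: [0.5992, 0.3444, 0.0489]
eef_rot: [3.138, 0.203, -2.99]
force: [-0.5, 0.7, 0.3]
opening: 0.0358
grip_force: 18.0
```

Run:
```python
from h import *
go([.5957,.342,.055],.155,.2,0)
```

```text
shift cm [-0.13 -0.21 -0.47] turn [-0.004  0.003  0.003] | at [0.5992 0.3444 0.0489] J [ 0.04  0.93 -0.98  1.72  1.13  0.93  0.32] F [-0.5  0.7  0.3] t 12.3333
```

Emit:
play_rows(series="3 -0.1 -0.1 -0.3 0 0 0; 3 -0.1 -0.1 -0.5 0 0 0; 3 -0.1 -0.1 -0.5 0 0 0")

```text
clock: 12.58
ee_pos: [0.5984, 0.3437, 0.0445]
eef_rot: [3.138, 0.204, -2.99]
force: [-0.3, -0.9, 2.9]
opening: 0.036
grip_force: 18.0
```

Run:
```python
from h import *
go([.5957,.342,.055],.155,.2,0)
```

```text
shift cm [-0.05 -0.14 -0.03] turn [-0.004  0.004  0.003] | at [0.5984 0.3437 0.0445] J [ 0.04  0.93 -0.98  1.72  1.14  0.93  0.31] F [-0.3 -0.9  2.9] t 12.5833
```

Emit:
play_rows(series="5.8 0 0 0 0 0 0; 5.8 0 0 0 0 0 0; 5.8 0 0 0 0 0 0; 5.8 -0.2 0 1 0 0 0; 5.8 -0.6 0 3 0 0 0")

```text
clock: 13.0
ee_pos: [0.5912, 0.3421, 0.072]
eef_rot: [3.14, 0.199, -2.991]
force: [-0.7, 0.6, 0.7]
opening: 0.0578
grip_force: 0.0
```

Emit:
play_rows(series="5.8 -0.8 0 4 0 0 0; 5.8 -1.6 0 8 0 0 0; 5.8 -4 -2 10 0 0.05 0; 5.8 -7.5 -3.5 10 0 0.1 0; 5.8 -11 -5.5 10 0 0.1 0")

```text
clock: 13.42
ee_pos: [0.4832, 0.2891, 0.176]
eef_rot: [3.12, 0.106, -2.996]
force: [1.2, -0.2, 0.8]
opening: 0.0581
grip_force: 0.0
```

Run:
```python
from h import *
b=shot('side','si2');a=shot('scene','sc2')
c=b['img'][190:330,160:300];c2=a['img'][180:320,180:390]
cv2.imwrite('pics/v9.png',np.hstack([cv2.resize(c,(480,480),interpolation=2)]))
go([.4227,.058,.048],.155,.1,.08)
```

```text
shift cm [ -6.06 -22.85  -5.65] turn [-0.013 -0.001  0.   ] | at [0.4765 0.2855 0.1731] J [ 0.29  0.69 -1.24  1.91  0.84  1.05  0.43] F [ 0.1 -0.1 -0.2] t 13.5167
```

View pics/v9.png

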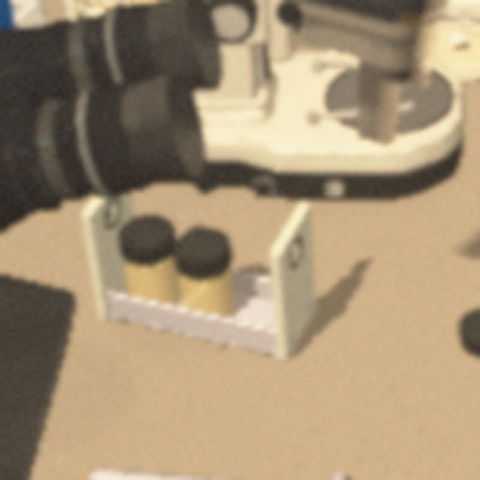

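can_b stands upright in the middle, with its lid at (203,250) beside can_far at (147,238), and the near place is free with the hole at (295,250). On to can_a.

Emit:
play_rows(series="5.8 -2.5 -3 0 0 0 0; 5.8 -5 -6 -0.5 0 0 0; 5.8 -7 -9.4 -1 0 0 0; 5.8 -7.5 -13 -1.5 0 0 0; 5.8 -7.5 -17 -2 -0.013 -0.02 0")

```text
clock: 13.93
ee_pos: [0.4063, 0.1176, 0.1539]
eef_rot: [3.14, 0.123, -2.988]
force: [0.6, -0.5, 0.7]
opening: 0.0583
grip_force: 0.0
```

Emit:
play_rows(series="5.8 0.5 -3 -1 0 0 0; 5.8 1.5 -6 -2.5 0 0 0; 5.8 1.5 -6 -3 0 0 0; 5.8 1.5 -6 -3 0 0 0")

```text
clock: 14.27
ee_pos: [0.4222, 0.0569, 0.1231]
eef_rot: [3.138, 0.121, -2.995]
force: [0.1, -0.6, 0.4]
opening: 0.0578
grip_force: 0.0
```

Run:
```python
from h import *
go([.4235,.059,.048],.155,.12,.08)
go([.4235,.059,.048],.155,.12,0)
```

```text
shift cm [-0.68  0.08 -0.66] turn [-0.003  0.     0.008] | at [0.4222 0.0569 0.1231] J [ 0.9   0.63 -1.36  2.24  0.91  0.85  0.68] F [ 0.1 -0.6  0.4] t 14.2667
shift cm [ 0.26  0.23 -8.6 ] turn [-0.003  0.     0.008] | at [0.4222 0.0569 0.1231] J [ 0.9   0.63 -1.36  2.24  0.91  0.85  0.68] F [ 0.1 -0.6  0.4] t 14.2667
```

Emit:
play_rows(series="5.8 -0.4 0.1 -2.5 0 0 0; 5.8 -0.2 0.2 -5 0 0 0; 5.8 0.2 0.2 -7.5 0 0 0; 5.8 0.3 0.2 -8.6 0 0 0; 5.8 0.3 0.2 -8.6 0 0 0")

```text
clock: 14.68
ee_pos: [0.4245, 0.062, 0.0368]
eef_rot: [3.138, 0.12, -2.988]
force: [-0.6, -0.1, -0.8]
opening: 0.0582
grip_force: 0.0
```

Emit:
play_rows(series="5.8 0 0 0 0 0 0")

```text
clock: 14.77
ee_pos: [0.4253, 0.0622, 0.0384]
eef_rot: [3.138, 0.123, -2.988]
force: [0.4, 0.3, 0.3]
opening: 0.0579
grip_force: 0.0
```

Run:
```python
from h import *
go([.4235,.059,.048],.155,.12,0)
```

```text
shift cm [-0.05 -0.3  -0.13] turn [-0.004  0.002  0.001] | at [0.4253 0.0622 0.0384] J [ 0.69  0.72 -1.11  2.28  1.16  0.71  0.48] F [0.4 0.3 0.3] t 14.7667
```

Emit:
play_rows(series="5.8 -0.1 -0.3 -0.1 0 0 0; 3 -0.1 -0.3 -0.1 0 0 0; 3 -0.1 -0.3 -0.1 0 0 0; 3 -0.1 -0.3 -0.1 0 0 0; 3 -0.1 -0.3 -0.1 0 0 0", squeeze=18)

```text
clock: 15.18
ee_pos: [0.4245, 0.0573, 0.0372]
eef_rot: [3.139, 0.123, -2.991]
force: [0.4, 0.2, 2.7]
opening: 0.0357
grip_force: 18.0
```

Emit:
play_rows(series="3 0 0 0 0 0 0; 3 0 0 1.5 0 0 0; 3 0 0 4 0 0 0; 3 -0.5 0 6.5 0 0 0; 3 -1 0 9 0 0 0")

```text
clock: 15.6
ee_pos: [0.4136, 0.0576, 0.1276]
eef_rot: [3.139, 0.121, -2.99]
force: [0.2, -0.5, 0.0]
opening: 0.0359
grip_force: 18.0
```

Run:
```python
from h import *
go([.5572,.336,.055],.155,.12,0)
b=load('si2');a=load('sc2')
# lid of can_b at mid: dark blobs side view around projections
for n,s in(('side',b),('scene',a)):
  for X in([.5957,.341,.062],[.6342,.347,.062]): print(n,proj(s,X).round(1))
g=cv2.cvtColor(b['img'],cv2.COLOR_BGR2GRAY);m=(g<60).astype('uint8');m[:240]=0
k,_,s,c=cv2.connectedComponentsWithStats(m);print([(c[j].round(1),s[j]) for j in range(1,k) if 190<c[j][0]<260 and c[j][1]<290 and s[j][4]>30])
```

```text
shift cm [14.49 27.86 -8.35] turn [-0.003  0.001  0.003] | at [0.4136 0.0576 0.1276] J [ 0.92  0.6  -1.38  2.26  0.88  0.83  0.7 ] F [ 0.2 -0.5  0. ] t 15.6
side [219.3 260. ]
side [203.1 256.5]
scene [219.4 235.7]
scene [203.2 230.9]
[(array([198.9, 241.6]), array([189, 240,  26,   6,  91], dtype=int32)), (array([224.4, 241.3]), array([217, 240,  16,   5,  43], dtype=int32)), (array([204.2, 263.1]), array([197, 260,  14,   6,  37], dtype=int32)), (array([219.8, 267.3]), array([213, 264,  13,   6,  31], dtype=int32))]
```

Emit:
play_rows(series="3 -0.8 4 0 0 0 0; 3 -1 8 0 0 0 0; 3 -1 12 0.5 0 0 0; 3 -1 16 1.5 0 0 0; 3 0 19.5 3 0 0 0")

```text
clock: 16.02
ee_pos: [0.412, 0.2537, 0.1565]
eef_rot: [3.14, 0.12, -2.989]
force: [0.6, -0.6, -0.3]
opening: 0.0352
grip_force: 18.0
```

Emit:
play_rows(series="3 3 2 0.5 0 0 0; 3 6 4 0.5 0 0 0; 3 9 6 0.5 0 0 0; 3 12 7.5 0.5 0 0 0; 3 14.5 8.4 0.5 0 0 0")

```text
clock: 16.43
ee_pos: [0.5605, 0.338, 0.1613]
eef_rot: [3.138, 0.122, -2.99]
force: [-0.5, 0.7, -0.3]
opening: 0.0358
grip_force: 18.0
```

Emit:
play_rows(series="3 0 0 0 0 0 0; 3 0 0 0 0 0 0")

```text
clock: 16.6
ee_pos: [0.5592, 0.3366, 0.1608]
eef_rot: [3.138, 0.12, -2.992]
force: [-1.2, 0.2, -1.4]
opening: 0.0359
grip_force: 18.0
```

Run:
```python
from h import *
go([.5572,.3365,.055],.155,.12,0)
```

```text
shift cm [-7.000e-02  1.000e-02 -1.168e+01] turn [-0.003 -0.     0.005] | at [0.5592 0.3366 0.1608] J [ 0.12  0.8  -1.12  1.69  0.9   1.11  0.46] F [-1.2  0.2 -1.4] t 16.6
```

Emit:
play_rows(series="3 -0.1 0.1 -2.5 0 0 0; 3 -0.1 0.1 -5 0 0 0; 3 -0.1 0.1 -7.5 0 0 0; 3 -0.1 0.1 -9 0 0 0; 3 -0.1 0.1 -9.2 0 0 0")

```text
clock: 17.02
ee_pos: [0.5569, 0.3357, 0.0672]
eef_rot: [3.141, 0.119, -2.99]
force: [0.3, -0.3, -0.5]
opening: 0.036
grip_force: 18.0
```

Emit:
play_rows(series="3 0 0 0 0 0 0; 3 0 0 -0.5 0 0 0; 3 0 0 -1 0 0 0; 3 0 0 -1.5 0 0 0; 3 0 0 -1.5 0 0 0")

```text
clock: 17.43
ee_pos: [0.5578, 0.337, 0.0541]
eef_rot: [3.139, 0.121, -2.991]
force: [0.1, -0.9, -0.4]
opening: 0.0363
grip_force: 18.0
```

Run:
```python
from h import *
go([.5572,.3365,.055],.155,.12,0)
```

```text
shift cm [ 0.07 -0.03 -1.  ] turn [-0.002  0.001  0.004] | at [0.5578 0.337  0.0541] J [ 0.06  0.91 -1.    1.75  1.03  0.97  0.35] F [ 0.1 -0.9 -0.4] t 17.4333
```

Emit:
play_rows(series="3 0 0 -0.4 0 0 0; 3 0 0 -0.8 0 0 0; 3 0 0 -1 0 0 0; 3 0 0 -1 0 0 0")

```text
clock: 17.77
ee_pos: [0.5579, 0.3372, 0.0441]
eef_rot: [3.139, 0.121, -2.991]
force: [-1.0, -0.9, -0.2]
opening: 0.0359
grip_force: 18.0
```

Run:
```python
from h import *
go([.5572,.3365,.055],.155,.12,0)
```

```text
shift cm [ 0.06 -0.05 -0.  ] turn [-0.003  0.001  0.004] | at [0.5579 0.3372 0.0441] J [ 0.05  0.92 -0.99  1.76  1.05  0.95  0.34] F [-1.  -0.9 -0.2] t 17.7667
```

Emit:
play_rows(series="3 0 0 -0.15 0 0 0; 5.2 0 0 -0.15 0 0 0; 5.2 0 0 -0.15 0 0 0; 5.2 0 0 -0.15 0 0 0; 5.2 0 0 1 0 0 0")

```text
clock: 18.18
ee_pos: [0.5572, 0.3363, 0.0532]
eef_rot: [3.14, 0.119, -2.991]
force: [-0.2, -0.5, 0.0]
opening: 0.0516
grip_force: 0.0
```

Emit:
play_rows(series="5.2 0 0 3 0 0 0; 5.2 0 0 6 0 0 0; 5.2 0 0 9.5 0 0 0; 5.2 -3 0 10 0 0 0; 5.2 -7 0 10 0 0 0")

```text
clock: 18.6
ee_pos: [0.491, 0.3383, 0.1584]
eef_rot: [3.135, 0.128, -2.997]
force: [-0.6, 0.3, 0.1]
opening: 0.0518
grip_force: 0.0
```

Run:
```python
from h import *
w=load('wr4');w3=load('wr3')
for X in([.458,.5,.339],[.442,.541,.32],[.5,.5,.3]): print(proj(w,X),proj(w3,X))
b=shot('side','si3');a=shot('scene','sc3')
g=cv2.cvtColor(b['img'],cv2.COLOR_BGR2GRAY);m=(g<60).astype('uint8');m[:240]=0
k,_,s,c=cv2.connectedComponentsWithStats(m);print([(c[j].round(1),s[j]) for j in range(1,k) if 190<c[j][0]<260 and c[j][1]<290 and s[j][4]>20])
go([.4245,.4357,.08],.34,.0,0)
go([.4245,.4357,.0215],.34,.0,0)
```

```text
[-30.88567495 294.24198816] [-321.7387042   154.21395937]
[-64.36561365 303.53040404] [-326.68212364  189.35178894]
[  9.66762517 205.25885845] [-209.10412402   50.34790918]
[(array([208.2, 241.6]), array([189, 240,  46,   7, 144], dtype=int32)), (array([243.9, 243.7]), array([241, 242,   7,   5,  25], dtype=int32)), (array([204.3, 263.1]), array([197, 260,  14,   6,  37], dtype=int32)), (array([220.1, 267.3]), array([213, 265,  14,   5,  35], dtype=int32))]
shift cm [-5.75  9.71 -8.73] turn [-0.032  0.118  0.181] | at [0.482  0.3386 0.1563] J [ 0.13  0.72 -1.16  1.85  0.88  1.05  0.34] F [ 0.5 -0.6  0. ] t 18.7
shift cm [ -5.75   9.71 -14.58] turn [-0.032  0.118  0.181] | at [0.482  0.3386 0.1563] J [ 0.13  0.72 -1.16  1.85  0.88  1.05  0.34] F [ 0.5 -0.6  0. ] t 18.7
```

Run:
```python
from h import *
go([.4245-.0016,.4357,.0105+.0109],.34,.15,0)
b=load('si3');v=b['img']
w=load('wr4')
for X in([.4245,.4357,.006],): print(proj(w,X)/.7)
# lids: dark pixels near predicted lid centers in side view
g=cv2.cvtColor(v,cv2.COLOR_BGR2GRAY)
for X in([.5572,.335,.054],[.5957,.341,.054],[.6342,.347,.054]):
    p=proj(b,X);u,q=p.round().astype(int);print(p.round(1),g[q-8:q+12:2,u-10:u+11:4].tolist())
```

```text
shift cm [ -5.76   9.77 -14.58] turn [ 0.005 -0.028  0.181] | at [0.482  0.3386 0.1563] J [ 0.13  0.72 -1.16  1.85  0.88  1.05  0.34] F [ 0.5 -0.6  0. ] t 18.7
[303.43743936 304.65728465]
[236.1 266.4] [[146, 183, 179, 181, 231, 158], [107, 164, 113, 122, 236, 118], [79, 93, 75, 118, 218, 160], [60, 76, 78, 157, 179, 154], [59, 77, 80, 151, 166, 132], [80, 76, 80, 134, 169, 142], [127, 66, 67, 116, 170, 159], [145, 61, 60, 105, 174, 158], [148, 120, 74, 120, 179, 156], [152, 182, 174, 176, 181, 157]]
[219.6 262.8] [[139, 175, 151, 175, 183, 183], [97, 131, 79, 99, 175, 183], [73, 77, 72, 75, 119, 179], [56, 74, 79, 77, 94, 131], [64, 74, 77, 72, 68, 78], [105, 69, 70, 66, 54, 73], [130, 58, 57, 56, 61, 77], [141, 69, 54, 62, 109, 73], [147, 156, 113, 137, 140, 62], [153, 185, 193, 177, 146, 84]]
[203.5 259.3] [[160, 157, 173, 170, 182, 181], [139, 142, 99, 96, 164, 182], [116, 91, 73, 69, 98, 182], [144, 75, 73, 74, 72, 162], [149, 68, 74, 73, 63, 93], [151, 65, 72, 66, 52, 73], [151, 58, 55, 55, 52, 75], [155, 77, 54, 60, 116, 65], [156, 160, 128, 140, 147, 57], [156, 181, 187, 176, 151, 78]]
```

All three lids sit at the same heights against their predictions, so the row stands. Now the bar.

Emit:
play_rows(series="4.2 -1.5 2.5 -1 0 -0.01 0.05; 4.2 -3 5 -3 0 -0.02 0.1; 4.2 -4.5 7.5 -5 0 -0.03 0.15; 4.2 -5.7 9.7 -7.5 0 -0.03 0.18; 4.2 -5.7 9.7 -9 0 -0.03 0.18")

```text
clock: 19.12
ee_pos: [0.4269, 0.4387, 0.0642]
eef_rot: [-3.14, 0.15, -2.802]
force: [-1.2, -1.5, 1.4]
opening: 0.042
grip_force: 0.0
```

Emit:
play_rows(series="4.2 0 0 0 0 0 0; 4.2 0 0 0 0 0 0")

```text
clock: 19.28
ee_pos: [0.4315, 0.4338, 0.0646]
eef_rot: [-3.136, 0.15, -2.81]
force: [0.7, 0.8, 0.5]
opening: 0.0421
grip_force: 0.0
```

Run:
```python
from h import *
go([.4245-.0016,.4357,.0105+.0109],.34,.15,0)
s=shot('scene','sc4');b=shot('side','si4')
# check bar vs scene cams: fit line of bright pixels between projections
for n,f in(('scene','sc0'),('side','si0')):
    c=load(f);print(n,[proj(c,X).round(1) for X in([.4103,.4312,.006],[.4425,.4416,.006],[.5741,.4885,.006])])
```

```text
shift cm [-0.7   0.25 -5.41] turn [0.005 0.002 0.01 ] | at [0.4315 0.4338 0.0646] J [-0.15  0.85 -1.04  1.86  1.07  0.95  0.2 ] F [0.7 0.8 0.5] t 19.2833
scene [array([273., 320.]), array([256.4, 317. ]), array([189.1, 306.4])]
side [array([276.1, 337. ]), array([258.9, 334.9]), array([189.3, 328.1])]
```

Emit:
play_rows(series="4.2 -0.7 0.2 -1.5 0 0 0.01; 4.2 -0.7 0.2 -3 0 0 0.01; 4.2 -0.7 0.2 -4.3 0 0 0.01; 4.2 -0.7 0.2 -4.7 0 0 0.01; 4.2 -0.7 0.2 -4.7 0 0 0.01")

```text
clock: 19.8
ee_pos: [0.4249, 0.4354, 0.0173]
eef_rot: [-3.136, 0.151, -2.801]
force: [-0.1, 0.5, 0.3]
opening: 0.0418
grip_force: 0.0
```

Run:
```python
from h import *
go([.4245-.0016,.4357,.0105+.0109],.34,.15,0)
```

```text
shift cm [-0.04  0.08 -0.68] turn [0.005 0.002 0.001] | at [0.4249 0.4354 0.0173] J [-0.19  0.91 -0.97  1.89  1.16  0.89  0.14] F [-0.1  0.5  0.3] t 19.8
```

Emit:
play_rows(series="4.2 0 0 -0.4 0 0 0; 4.2 0 0 -0.7 0 0 0; 4.2 0 0 -0.7 0 0 0")

```text
clock: 20.05
ee_pos: [0.4243, 0.4363, 0.0107]
eef_rot: [-3.137, 0.151, -2.8]
force: [-0.5, 0.6, 0.0]
opening: 0.0415
grip_force: 0.0
```

Emit:
play_rows(series="0.8 0 0 0 0 0 0; 0.8 0 0 0 0 0 0; 0.8 0 0 0 0 0 0; 0.8 0 0 0 0 0 0; 0.8 0 0 0 0 0 0", squeeze=55)

```text
clock: 20.47
ee_pos: [0.4241, 0.4366, 0.0109]
eef_rot: [-3.137, 0.152, -2.8]
force: [-0.6, 1.2, 0.7]
opening: 0.011
grip_force: 36.0
```

Run:
```python
from h import *
go([.4245-.0016,.4357,.0105+.0109],.34,.15,0)
st=status.read_state();print(st['opening'],st['grip_force'],st['eef_rot'])
```

```text
shift cm [ 0.03 -0.03 -0.04] turn [ 0.003  0.003 -0.001] | at [0.4241 0.4366 0.0109] J [-0.2   0.91 -0.97  1.89  1.17  0.88  0.13] F [-0.6  1.2  0.7] t 20.4667
0.01098120674426152 36.04713326320052 [-3.13743821  0.15152752 -2.7998423 ]
```

Emit:
play_rows(series="0.8 0 0 0 0 0 0; 0.8 0 0 0.8 0 0 0; 0.8 0 0 1.5 0 0 0; 0.8 0 0 1.5 0 0 0")

```text
clock: 20.8
ee_pos: [0.4245, 0.4372, 0.0275]
eef_rot: [-3.138, 0.153, -2.8]
force: [0.7, 1.4, 0.2]
opening: 0.0102
grip_force: 55.0
```

Run:
```python
from h import *
st=status.read_state();print(st['ee_pos'],st['opening'],st['grip_force'],st['eef_rot'],st['force'],st['wrist_torque'])
b=shot('side','si5');a=shot('scene','sc5')
for n,f in(('scene',a),('side',b)): print(n,[proj(f,X).round(1) for X in([.4425,.4416,.021],[.5741,.4885,.021])])
for n,c,r in(('scene',a,(185,215,280,325)),('side',b,(180,210,300,345))):
    g=cv2.cvtColor(c['img'],cv2.COLOR_BGR2HSV)
    m=((g[...,1]<60)&(g[...,2]>150)).astype('uint8');mm=np.zeros_like(m);mm[r[2]:r[3],r[0]-30:r[1]+70]=m[r[2]:r[3],r[0]-30:r[1]+70]
    ys,xs=np.nonzero(mm);print(n,len(xs),[(int(u),ys[xs==u].mean().round(1)) for u in range(xs.min(),xs.max()+1,6) if (xs==u).any()])
```

```text
[0.42451406 0.4372484  0.02748704] 0.010187168985049013 54.99374359846115 [-3.13841128  0.15313416 -2.80005563] [0.68815561 1.35726213 0.15981327] [ 0.02143859  0.04631062 -0.02780324]
scene [array([256.1, 313.1]), array([188. , 302.5])]
side [array([258.7, 329.7]), array([188.4, 322.9])]
scene 393 [(185, np.float64(303.5)), (191, np.float64(303.5)), (197, np.float64(304.5)), (203, np.float64(305.5)), (209, np.float64(306.5)), (215, np.float64(307.5)), (221, np.float64(308.5)), (227, np.float64(309.5)), (233, np.float64(310.5)), (239, np.float64(311.5)), (245, np.float64(312.0))]
side 415 [(152, np.float64(344.0)), (158, np.float64(343.0)), (188, np.float64(323.5)), (194, np.float64(324.5)), (200, np.float64(324.5)), (206, np.float64(325.5)), (212, np.float64(325.5)), (218, np.float64(326.5)), (224, np.float64(326.5)), (230, np.float64(327.5)), (236, np.float64(327.5)), (242, np.float64(328.5)), (248, np.float64(329.0)), (254, np.float64(336.5))]
```

Emit:
play_rows(series="0.8 -2.5 -0.5 1.5 0 0 -0.03; 0.8 -5.5 -1.5 3 0 0 -0.07; 0.8 -8.5 -3.5 4.2 0 0 -0.11; 0.8 -10 -7 4.9 0 0 -0.15; 0.8 -10 -10.5 4.9 0 0 -0.187")

```text
clock: 21.32
ee_pos: [0.3203, 0.3319, 0.0758]
eef_rot: [-3.138, 0.152, -2.982]
force: [0.6, -0.0, -1.8]
opening: 0.0105
grip_force: 55.0
```

Emit:
play_rows(series="0.8 1.3 -1.2 0 0 0 0; 0.8 2.5 -2.5 0 0 0 0; 0.8 2.5 -2.5 0 0 0 0; 0.8 2.5 -2.5 0 0 0 0")

```text
clock: 21.65
ee_pos: [0.3496, 0.3058, 0.0748]
eef_rot: [-3.137, 0.151, -2.989]
force: [-0.5, 0.1, -1.8]
opening: 0.0103
grip_force: 55.0
```

Run:
```python
from h import *
st=status.read_state();print(st['ee_pos'],st['grip_force'],st['eef_rot'],st['force'],np.round(st['joints'],2))
b=shot('side','si6');a=shot('scene','sc6')
H=np.array([.5308,.3327,.072]);d=np.array([np.cos(.155),np.sin(.155),0])
for n,f in(('scene',a),('side',b)): print(n,'hole',proj(f,H).round(1),'exp tip',proj(f,H-.02*d).round(1),'pin',proj(f,H-.158*d).round(1))
cv2.imwrite('pics/v10a.png',np.vstack([cv2.resize(x['img'][r:r+90,200:330],(780,300) if 0 else (416,288),interpolation=2) for x,r in((a,220),(b,240))]))
```

```text
[0.34964502 0.30581074 0.07477107] 54.99388329684734 [-3.13720582  0.15147535 -2.98924698] [-0.52220967  0.05795456 -1.83228787] [ 0.04  0.65 -1.1   2.19  1.05  0.81 -0.04]
scene hole [246.6 241.8] exp tip [255.4 244.5] pin [318.5 263.4]
side hole [246.7 263. ] exp tip [255.6 264.9] pin [319.3 278.5]
```

```bash
cat > bar.py <<'E'
from h import *
def barline(cur,ref,u0,u1,v0,v1):
    A=cur['img'].astype(float);B=ref['img'].astype(float)
    D=np.abs(A-B).sum(2)
    out=[]
    for u in range(u0,u1,4):
        col=D[v0:v1,u]; k=np.nonzero(col>60)[0]
        if len(k): out.append((u,round(v0+k.mean(),1),int(k.min()+v0),int(k.max()+v0)))
    return out
E
python3 - <<'E'
from bar import *
st=status.read_state()
for n,c,r,(v0,v1) in (('scene','sc6','sc5',(225,275)),('side','si6','si5',(245,290))):
    C=load(c);print(n);print(barline(C,load(r),240,300,v0,v1))
    # predicted axis from kinematics
    G=np.array(st['ee_pos'])+[.0007,0,-.005];d=np.array([np.cos(.1524),np.sin(.1524),0])
    print([proj(C,G+s*d).round(1).tolist() for s in(.162,.12,.08)])
E
```

```text
scene
[(256, np.float64(256.3), 225, 270), (260, np.float64(253.5), 225, 274), (264, np.float64(248.7), 225, 274), (268, np.float64(248.6), 225, 274), (272, np.float64(248.0), 225, 272), (276, np.float64(248.5), 225, 273), (280, np.float64(249.0), 225, 273), (284, np.float64(248.5), 225, 273), (288, np.float64(248.0), 225, 272), (292, np.float64(249.1), 225, 274), (296, np.float64(249.0), 225, 274)]
[[255.6, 246.1], [274.3, 251.8], [292.5, 257.3]]
side
[(256, np.float64(266.0), 265, 267), (260, np.float64(267.7), 245, 289), (264, np.float64(268.4), 245, 289), (268, np.float64(268.2), 245, 289), (272, np.float64(267.2), 245, 289), (276, np.float64(267.8), 245, 289), (280, np.float64(267.7), 245, 289), (284, np.float64(267.1), 245, 289), (288, np.float64(266.8), 245, 289), (292, np.float64(267.2), 245, 289), (296, np.float64(263.7), 245, 285)]
[[255.7, 266.5], [274.6, 270.5], [293.0, 274.5]]
```

Emit:
play_rows(series="0.8 0 0 0.2 0 0 0; 0.8 1 0.15 0.2 0 0 0; 0.8 2 0.3 0.2 0 0 0; 0.8 2.8 0.43 0.2 0 0 0; 0.8 2.8 0.43 0.2 0 0 0")

```text
clock: 22.17
ee_pos: [0.3794, 0.3111, 0.0767]
eef_rot: [-3.138, 0.152, -2.99]
force: [0.3, 0.2, 1.0]
opening: 0.0102
grip_force: 55.0
```

Run:
```python
from h import *
st=status.read_state();print(st['ee_pos'],st['grip_force'],st['eef_rot'],st['force'],st['wrist_torque'],st['clock'])
b=shot('side','si7');a=shot('scene','sc7')
c=lambda s,u,v:cv2.resize(s['img'][v:v+75,u:u+100],(800,600) if 0 else (400,300),interpolation=2)
cv2.imwrite('pics/v10.png',np.hstack([c(a,205,205),c(b,205,225)]))
```

```text
[0.37943383 0.31114591 0.0767219 ] 55.0007014721632 [-3.13795518  0.15195901 -2.98965788] [0.30813525 0.20408335 0.95105495] [ 0.00403541  0.07099559 -0.04827386] 22.1667
```

Emit:
play_rows(series="0.8 1.6 0.25 0 0 0 0; 0.8 3.2 0.5 0 0 0 0; 0.8 4.8 0.75 0 0 0 0; 0.8 5 0.77 0 0 0 0; 0.8 5 0.77 0 0 0 0")

```text
clock: 22.68
ee_pos: [0.4271, 0.3183, 0.0765]
eef_rot: [-3.137, 0.151, -2.988]
force: [0.1, -0.1, -0.7]
opening: 0.0104
grip_force: 55.0
```

Run:
```python
from h import *
st=status.read_state();print(st['ee_pos'],st['grip_force'],st['eef_rot'],st['force'],st['wrist_torque'],st['clock'])
```

```text
[0.42712693 0.31828856 0.07650682] 55.00422902405262 [-3.13749851  0.15068424 -2.98814684] [ 0.06125285 -0.13009139 -0.73980342] [-0.08452038  0.01233185 -0.11624216] 22.6833
```

Emit:
play_rows(series="0.8 1.6 0.25 0 0 0 0; 0.8 3.2 0.5 0 0 0 0; 0.8 4.8 0.75 0 0 0 0; 0.8 5.3 0.82 0 0 0 0; 0.8 5.3 0.82 0 0 0 0")

```text
clock: 23.1
ee_pos: [0.48, 0.3266, 0.0766]
eef_rot: [-3.137, 0.151, -2.988]
force: [0.3, 0.1, -0.7]
opening: 0.0105
grip_force: 55.0
```

Run:
```python
from h import *
st=status.read_state();print(st['ee_pos'],st['grip_force'],st['eef_rot'],st['force'],st['wrist_torque'],st['clock'])
```

```text
[0.47998548 0.3265571  0.07657814] 55.00325761735439 [-3.13735935  0.15094797 -2.98760144] [ 0.33768887  0.09411373 -0.74644775] [-0.06732202 -0.09178361 -0.04417801] 23.1
```

Emit:
play_rows(series="0.8 0.6 0.09 0 0 0 0; 0.8 1.2 0.19 0 0 0 0; 0.8 1.8 0.28 0 0 0 0; 0.8 2 0.31 0 0 0 0; 0.8 2 0.31 0 0 0 0")

```text
clock: 23.52
ee_pos: [0.5007, 0.3299, 0.0768]
eef_rot: [-3.138, 0.152, -2.987]
force: [-0.0, -0.3, -1.4]
opening: 0.0104
grip_force: 55.0
```

Run:
```python
from h import *
st=status.read_state();print(st['ee_pos'],st['grip_force'],st['eef_rot'],st['force'],st['wrist_torque'],st['clock'])
```

```text
[0.50069771 0.32985578 0.07678134] 55.00033758580685 [-3.13758125  0.15172033 -2.98746611] [-0.04855325 -0.32851877 -1.42456996] [-0.09758743 -0.11469347  0.00446935] 23.5167
```

Emit:
play_rows(series="0.8 0.3 0.05 0 0 0 0; 0.8 0.5 0.08 0 0 0 0; 0.8 0.7 0.11 0 0 0 0; 0.8 0.7 0.11 0 0 0 0")

```text
clock: 23.85
ee_pos: [0.5061, 0.3306, 0.0765]
eef_rot: [-3.137, 0.149, -2.987]
force: [-3.8, -2.1, 1.5]
opening: 0.0099
grip_force: 55.0
```

Run:
```python
from h import *
st=status.read_state();print(st['ee_pos'],st['grip_force'],st['eef_rot'],st['force'],st['wrist_torque'],st['clock'])
```

```text
[0.50613767 0.33062561 0.07646615] 54.9977523117559 [-3.13650929  0.14932451 -2.98657155] [-3.79273828 -2.08267155  1.49065812] [-0.49888043  0.76874061 -0.09115903] 23.85
```

Emit:
play_rows(series="0.8 0.15 0.02 0 0 0 0; 0.8 0.3 0.05 0 0 0 0; 0.8 0.3 0.05 0 0 0 0")

```text
clock: 24.1
ee_pos: [0.5064, 0.3307, 0.076]
eef_rot: [-3.135, 0.145, -2.985]
force: [-10.0, -5.4, 5.8]
opening: 0.0102
grip_force: 55.0
```

Run:
```python
from h import *
st=status.read_state();print(st['ee_pos'],st['grip_force'],st['eef_rot'],st['force'],st['wrist_torque'],st['clock'])
b=shot('side','si8');a=shot('scene','sc8')
H=np.array([.5308,.334,.072]);d=np.array([np.cos(.155),np.sin(.155),0]);print(proj(a,H),proj(b,H))
c=lambda s,u,v:cv2.resize(s['img'][v:v+75,u:u+100],(400,300),interpolation=2)
cv2.imwrite('pics/v10.png',np.vstack([c(a,190,205),c(b,190,225)]))
```

```text
[0.50637049 0.33066611 0.07603116] 55.001334166154265 [-3.1349287   0.14519707 -2.98549876] [-9.98182637 -5.41943706  5.76498922] [-1.08486175  2.21803734 -0.15114567] 24.1
[246.3026609  242.25923758] [246.40935709 263.34236142]
```

View pics/v10.png

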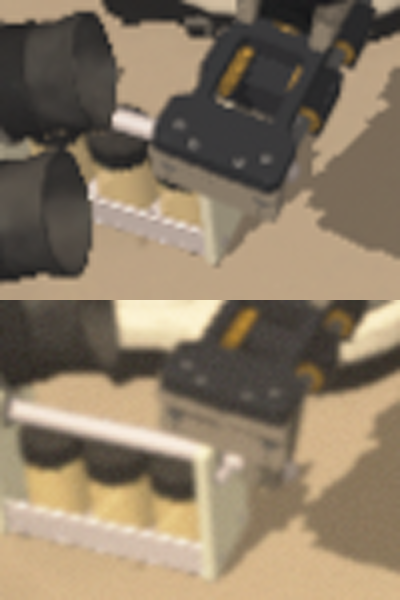

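The last view shows the bar across all three lids, from the near plate to the far plate. The pin sits at the near plate (232,465 in the lower half) and contact is stiff at the expected x. I'll ease off, release and withdraw.

Emit:
play_rows(series="0.8 -0.2 -0.03 0 0 0 0; 0.8 -0.2 -0.03 0 0 0 0; 3.5 -0.2 -0.03 0 0 0 0; 3.5 -0.2 -0.03 0 0 0 0; 3.5 -0.2 -0.03 0 0 0 0")

```text
clock: 24.62
ee_pos: [0.5088, 0.3315, 0.0771]
eef_rot: [-3.138, 0.153, -2.987]
force: [-0.3, -0.7, -0.2]
opening: 0.0281
grip_force: 0.0
```

Emit:
play_rows(series="3.5 0 0 0 0 0 0; 3.5 -0.2 0 1.5 0 0 0; 3.5 -0.5 0 3.5 0 0 0; 3.5 -1 0 7 0 0 0; 3.5 -1.5 0 10 0 0 0")

```text
clock: 25.03
ee_pos: [0.4926, 0.3315, 0.179]
eef_rot: [-3.138, 0.151, -2.986]
force: [0.9, 0.2, 0.8]
opening: 0.035
grip_force: 0.0
```

Emit:
play_rows(series="3.5 -3 -1 1 0 0 0; 3.5 -6.5 -2.5 1 0 0 0; 3.5 -9.5 -4 1 0 0 0; 3.5 -9.5 -4 1 0 0 0")

```text
clock: 25.37
ee_pos: [0.3926, 0.2889, 0.1869]
eef_rot: [-3.132, 0.151, -2.981]
force: [0.7, 0.3, -0.2]
opening: 0.0353
grip_force: 0.0
```

Run:
```python
from h import *
st=status.read_state();print(st['ee_pos'],st['force'],st['clock'])
b=shot('side','si9');a=shot('scene','sc9')
d=np.array([np.cos(.155),np.sin(.155),0]);n=np.array([-d[1],d[0],0]);H=np.array([.5308,.334,.072])
for k,X in {'pin +y end':H-.004*d+.018*n,'pin -y end':H-.004*d-.018*n,'tail':H-.04*d,'near':H+.01*d,'far in':H+.12*d,'tip':H+.138*d}.items(): print(k,proj(b,X).round(1))
# bright rod pixels in side view
g=cv2.cvtColor(b['img'],cv2.COLOR_BGR2HSV)
for u in range(186,264,3):
    vs=np.arange(238,285);k=vs[(g[238:285,u,1]<45)&(g[238:285,u,2]>165)];print((u,k.tolist()),end=' ')
```

```text
[0.39262459 0.28885027 0.18689282] [ 0.6894952   0.31762824 -0.19515761] 25.3667
pin +y end [245.  269.1]
pin -y end [251.3 258.5]
tail [264.2 267.1]
near [242.  262.4]
far in [195.4 252.4]
tip [188.  250.9]
(186, [250]) (189, []) (192, []) (195, [251, 252, 253, 276, 277]) (198, [252, 253, 254]) (201, [252, 253, 254, 255, 256]) (204, [253, 254, 255, 256, 278, 279, 283]) (207, [254, 255, 256]) (210, [254, 255, 256, 257]) (213, [255, 256, 257, 280]) (216, [256, 257, 258]) (219, [256, 257, 258, 259]) (222, [257, 258, 259, 282, 283]) (225, [257, 258, 259, 260, 283, 284]) (228, [258, 259, 260, 261]) (231, [259, 260, 261, 284]) (234, [259, 260, 261, 262]) (237, [260, 261, 262, 263]) (240, [261, 262, 263]) (243, [258]) (246, [253]) (249, [261, 262, 263, 264, 265]) (252, [263, 264, 265, 266]) (255, [264, 265, 266, 267]) (258, [265, 266, 267]) (261, [265, 266, 267, 268])
```

```bash
python3 -c "
from h import *
print(robot.close_job())"
```

```text
the job is handed in; nothing more can be done
None
```

I stood both loose canisters upright in the rack beside the third. The locking bar goes through both end plates over the lids, with its cross pin against the near plate. I let go of the bar, backed the arm away and handed the job in at about 25 s; I have not seen the judge's result.

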